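# Clamp the flow cassette in the analyser's dock

### The arm

A 6-joint arm with a two-finger parallel gripper is mounted at the origin on the work surface. World frame = base frame: x ahead of the robot, y to its left, z up, the work surface at z = 0. Lengths are in m, angles in degrees, forces in N, time in s.
With the tool pointing down it reaches from about 0.35 to 0.875 m from the base axis. Payload 4.2 kg.
Tool frame: the origin (TCP) lies midway between the tips of the shut fingers; the grasp point (between the pads) lies 19 mm behind it; z points along the fingers, y is the direction in which the jaws open and shut (so a half turn about z gives the same grasp; the last joint's range is limited). The gripper opens to 87 mm and grips with 3 to 60 N. Pads are 19 mm wide; open, the fingers measure 117 mm over their backs; the gripper's body (75 mm by 190 mm) begins 51 mm behind the grasp point.
Start: joints at [-58.579, 22.042, 0.453, 0, -68.411, -14.817], TCP at [0.179, -0.599, 0.223] pointing down, gripper open.
Joint ranges: [-179.83, 179.83], [-69.29, 118.12], [-61.27, 80.66], [-181.25, 117.63], [-171.15, -9.14], [-177.46, 177.46]. Speed limits (degrees/s): [159.86, 159.86, 180, 180, 180, 180].

### API

Orientations are given as a 3x3 rotation matrix whose columns are the frame's x, y, z axes.
In Python, from station import r gives the robot as it stands.
- The arm moves only by the tool play_rows, never from a script. Its argument "commands" is a list that holds one entry, the list of rows, each a list of 7 numbers: the shift along the world's x, y, z in m, then the turn, a rotation vector about the world's x, y, z in rad, then the closure, from 0 (fully open) to 1 (shut). A call has 1 to 5 rows; each row is the pose to reach, as a shift and turn from the pose commanded when the call began; what a row does not reach only later rows make up. A row lasts 1/10 s, in which the tool goes at most 50 mm and 8.59 degrees, less where a joint would pass 70% of its speed; a pose out of reach is approached as far as the arm can. A call with a gripper value outside its range is refused whole. The fingers move at their own pace and stop on an object; the grip force is fixed at half the most. Time passes only in rows, so rows that repeat a pose let the fingers close. It gives the time, the measured TCP pose, the force and the opening at its end, in the units of the state.
- r.sense(): the state, without advancing time (a new reading comes with each control period).
- r.capture(name): name is "scene" or "top"; returns a dict with "image" (420x560x3 uint8, red, green, blue), "range_z" (420x560 float32, m along the optical axis (not along the pixel's ray), 0 where there is no reading), "intrinsics" (3x3 intrinsics, pixels), "extrinsics" (4x4, takes a point from camera to world coordinates). Camera axes: x right, y up, looking along -z (the intrinsics and any distortion apply to the point x, -y, -z); pixel columns grow to the right and rows downward; lengths in m; the calibration is good to about 2 mm. A picture is of the moment at which its call begins.
- r.finish_job(): hands the job in, once; it reports no verdict.
The state is a dict: "time_s": time; "joints": joint angles; "joint_velocities": joint speeds; "effort": joint torques, N m; "tcp_pos": TCP position; "ee_rot": TCP orientation; "wrist_force": force on the tool from outside, world axes, zero at the start; "moment": the same for the moment, N m; "gripper_width": opening from 0.0 (shut) to 1.0 (fully open).
Only numpy, scipy, OpenCV 4.12 (cv2) and the standard library are available. Lean on these libraries where they do the work, as an engineer would, in place of code of your own. Each camera call takes 0.05 s, during which the arm holds its last target. There are 200 camera calls.

### The job

Slide the cassette in the dock's channel forward until it rests on the sprung pad, then push the cam lever (push it, do not grip it) through its quarter turn right to the end stop and hold it there with a firm 10 to 20 N for half a second, so that it sets and keeps the cassette clamped. Never put more than about 20 N on the lever or the cassette, and leave the glassware and everything else on the bench where it is.

Things in the scene. Friction and masses are not known exactly. Their poses are not given: they have to be found in the camera images.
- dock: fixed cassette dock: cream base plate 8 mm thick, a straight channel between two aluminium rails (tops 25 mm above the bench, 55 mm apart, from x = -61 to 88 mm), a low cream port wall (67 mm wide, top 35 mm above the bench) across the far end at x = 88 mm. Origin on the bench, on the channel's centre line; x along the channel towards the wall, y left, z up. Yaw up to 0.25 rad either way
- pad_face (a point): centre of the face of the black sprung pad (30 mm wide) that stands 17 mm out of the port wall, at dock x = 71 mm, 22 mm above the bench. It yields along the channel with about 1.5 N at first touch, 5 N when pushed in 10 mm, and pushes the cassette back out when let go
- cassette_centre (a point): centre of the cassette, a pale block loose in the channel: 80 mm along the channel, 50 wide, 52 tall, top 60 mm above the bench, 0.2 to 0.35 kg. Starts with its centre at dock x = -12 to 3 mm, meets the pad at 31 mm and is clamped at 38 to 45 mm. Its near face, 40 mm behind the centre, is free to be pushed. More than 25 N from the robot breaks it
- lever_grip (a point): point in the upright grey plastic grip at the end of the cam lever's handle: a round post 18 mm thick, from 37 to 105 mm above the bench; the point is on its axis, 87 mm above the bench, 100 mm from the pivot. x points from the pivot out along the handle, y the way it moves in closing (anticlockwise seen from above), z up. Open, the handle lies along the channel towards the port wall; closed, it points left, across the dock
- lever_pivot (a point): the lever's upright pivot axis, left of the channel at dock x = -7, y = 45 mm, 49 mm above the bench; axes as lever_grip. Takes 4 to 7 N at the grip to turn; stays where left. Starts 0 to 0.25 rad past its open stop; the slightly elastic end stop comes 1.57 rad from the open stop, but the mount is turned up to 0.1 rad either way on the dock: feel for it. Over 25 N from the robot bends it, pushing or squeezing
- jaw_tip (a point): round end of the lever's short jaw, opposite the handle, 38 mm from the pivot, 14 mm wide, 35 to 47 mm above the bench. Open, it points back to the channel's mouth; closing, it swings in across the channel behind the cassette and presses it forward onto the pad. It can jam on the cassette's side if that has not first been slid up to the pad
- flask_a: bystander, leave alone: stoppered volumetric flask, 66 mm wide, 164 mm tall, behind the dock; origin at the centre of its underside
- flask_b: bystander, leave alone: stoppered volumetric flask, 66 mm wide, 164 mm tall, behind the dock; origin at the centre of its underside
- flask_c: bystander, leave alone: smaller stoppered volumetric flask, 60 mm wide, 148 mm tall, to the left of the dock; origin at the centre of its underside
- spare: bystander, leave alone: a spare cassette, the same 80 x 50 x 52 mm block, lying on the bench to the right of the dock, not wanted now; origin at the centre of its underside
- wash_bottle: bystander, leave alone: white plastic bottle, 64 mm wide, 160 mm tall; origin at the centre of its underside
- beaker: bystander, leave alone: glass beaker, 72 mm wide, 85 mm tall, behind the dock; origin at the centre of its underside
- dish: bystander, leave alone: small white dish, 52 mm wide, 14 mm tall, on the bench below the sweep of the lever; origin at the centre of its underside
- tip_box: bystander, leave alone: grey pipette-tip box, 85 x 120 x 45 mm; origin at the centre of its underside
There are look-alikes about, which are no part of the job. What is shaped like the part that bears cassette_centre but pink or red is not meant.

How it is judged:
By the outcome, as a careful person would: the job done as asked, in the order asked, and still so for the second after the job is handed in, with the robot touching nothing.
It also fails if it takes over 64 s, if anything falls off the work surface, if the arm or the gripper's body presses on something with over 40 N, if the wrist force passes 120 N, or if a joint passes its speed limit or range.

## Working session

There is one attempt and no reset: what is moved stays moved. The work goes in short steps, Python scripts to look and compute and a tool call to move; the robot and the scene stay as the last step left them, time stands still between calls to the robot, and variables do not carry over. Pictures are saved under pics/ and viewed, about 8 in all and at most 12, crops included, and the job is handed in when it is done.

Besides the shell and the picture viewer there is one more tool, called in YAML: its name, and indented under it one key for each argument. play_rows: Moves the arm, as the interface text tells. Its arguments: {"type":"object","properties":{"commands":{"type":"array","items":{"type":"array","items":{"type":"array","items":{"type":"number"}}}}},"required":["commands"]}

```bash
mkdir -p pics; ls; python3 - <<'E'
from station import r
import cv2,numpy as np
for n in("scene","top"):
    c=r.capture(n);np.savez(f"pics/{n}0.npz",**c)
    cv2.imwrite(f"pics/{n}0.png",cv2.resize(c["image"][...,::-1],(784,588)))
    print(n,c["intrinsics"].tolist(),np.round(c["extrinsics"],3).tolist(),c.keys())
print(r.sense())
E
```

```text
pics
scene [[422.9513327565823, 0.0, 287.4493305212671], [0.0, 422.9513327565823, 214.04052862000336], [0.0, 0.0, 1.0]] [[0.224, -0.671, 0.707, 1.125], [0.975, 0.166, -0.151, -0.188], [-0.016, 0.723, 0.691, 0.623], [0.0, 0.0, 0.0, 1.0]] dict_keys(['image', 'range_z', 'intrinsics', 'extrinsics'])
top [[471.7559822749363, 0.0, 270.8005770757773], [0.0, 471.7559822749363, 207.2858777938174], [0.0, 0.0, 1.0]] [[0.016, 0.993, -0.12, 0.457], [-1.0, 0.016, 0.003, -0.05], [0.005, 0.12, 0.993, 1.066], [0.0, 0.0, 0.0, 1.0]] dict_keys(['image', 'range_z', 'intrinsics', 'extrinsics'])
{'time_s': 0.1, 'joints': array([-5.85811280e+01,  2.20863884e+01,  3.87505260e-01, -2.74588897e-02,
       -6.84114747e+01, -1.48175966e+01]), 'joint_velocities': array([-0.04947686, -0.13054831,  0.14237504,  0.08563999, -0.0350181 ,
       -0.07878269]), 'effort': array([-2.59516792e-04, -3.91692281e+01,  1.87936020e+01,  4.23194915e+00,
        1.34273322e-02, -7.81037716e-05]), 'tcp_pos': array([ 0.1784484 , -0.59841376,  0.2215624 ]), 'ee_rot': array([[-9.58366683e-01, -2.85539684e-01, -6.23749992e-04],
       [-2.85540358e-01,  9.58364849e-01,  1.87596673e-03],
       [ 6.21171215e-05,  1.97596980e-03, -9.99998046e-01]]), 'wrist_force': array([-0.49300471, -0.35830481, -0.3206334 ]), 'moment': array([0.06625702, 0.06883273, 0.01848626]), 'gripper_width': 1.001213757412606}
```

View pics/top0.png

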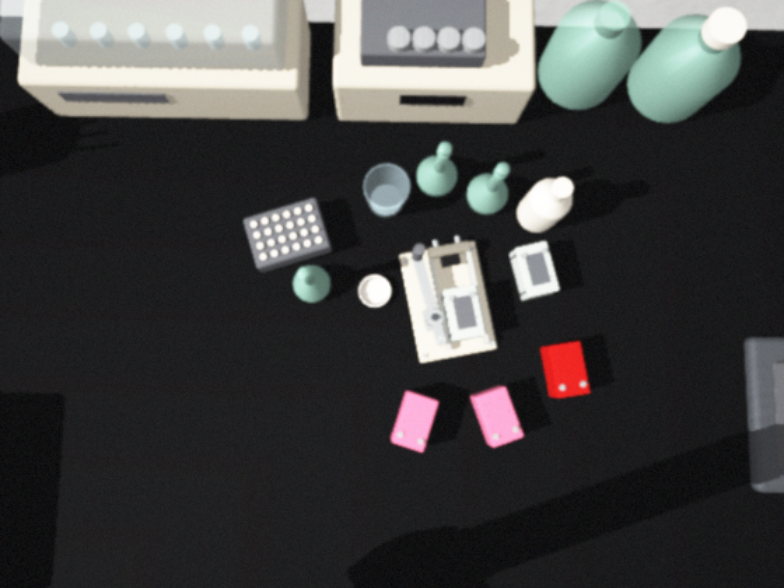

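View pics/scene0.png

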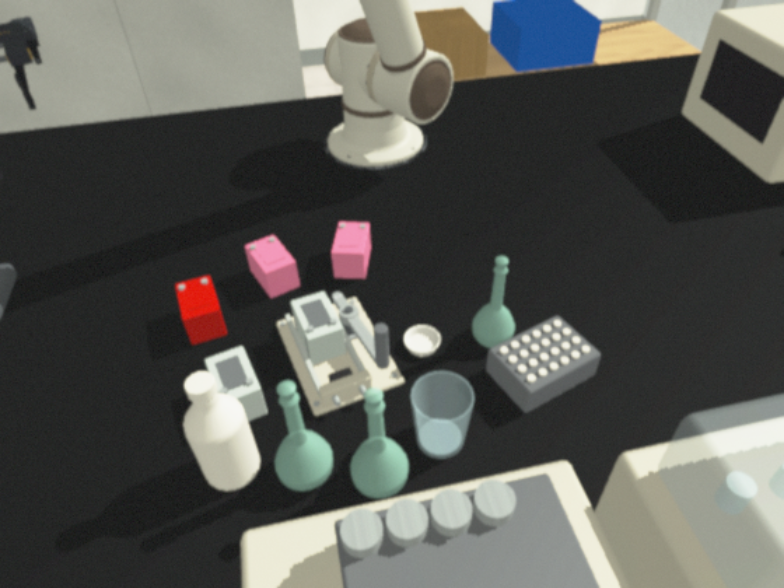

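Top view (784-wide picture): dock at about (450,300), cassette (white with grey label) in the channel at (463,313), lever pivot at (435,317) and grip at (418,250). Candidates for the cassette are the white block at (463,313) in the channel, the white block at (535,270) (the spare), pink blocks at (414,420) and (497,416), and a red one at (565,370). Only the first is pale and in the channel. I'll confirm with a crop and measure.

```bash
cat > h.py <<'E'
import numpy as np,cv2
def cloud(c):
    K,E,z=c["intrinsics"],c["extrinsics"],c["range_z"]
    v,u=np.indices(z.shape);x=(u-K[0,2])/K[0,0]*z;y=(v-K[1,2])/K[1,1]*z
    P=np.stack([x,-y,-z],-1)@E[:3,:3].T+E[:3,3];P[z<=0]=np.nan;return P
def crop(c,b,name,s):
    u0,v0,u1,v1=b;cv2.imwrite(name,cv2.resize(c["image"][v0:v1,u0:u1,::-1],None,fx=s,fy=s,interpolation=cv2.INTER_CUBIC))
E
python3 - <<'E'
from h import *
c=dict(np.load("pics/top0.npz"));P=cloud(c);im=c["image"].astype(int)
crop(c,(255,155,415,265),"pics/crop.png",5)
Z=P[...,2]
v,u=np.indices(Z.shape);roi=(u>280)&(u<358)&(v>168)&(v<262)
# plate
def rect(m,t):
    p=P[m][:,:2]*1000; (cx,cy),(w,h),a=cv2.minAreaRect(p.astype(np.float32)); print(t,len(p),round(cx),round(cy),round(w,1),round(h,1),round(a,1),"mean",p.mean(0).round(1),P[m][:,2].mean().round(4))
bright=im.sum(-1)>200
rect(roi&bright&(Z<.016),"plate"); 
n,l,s,ce=cv2.connectedComponentsWithStats((roi&(Z>.054)&(Z<.066)).astype(np.uint8))
for i in range(1,n):
    if s[i,4]>40: rect(l==i,f"z60 {ce[i]}")
n,l,s,ce=cv2.connectedComponentsWithStats((roi&(Z>.09)).astype(np.uint8))
for i in range(1,n):
    if s[i,4]>5: rect(l==i,f"z>90 {ce[i]}")
n,l,s,ce=cv2.connectedComponentsWithStats((roi&(Z>.021)&(Z<.029)).astype(np.uint8))
for i in range(1,n):
    if s[i,4]>30: rect(l==i,f"rail {ce[i]}")
n,l,s,ce=cv2.connectedComponentsWithStats((roi&(Z>.031)&(Z<.038)).astype(np.uint8))
for i in range(1,n):
    if s[i,4]>20: rect(l==i,f"z35 {ce[i]}")
E
```

```text
plate 2427 576 -163 196.3 130.9 11.4 mean [ 563.3 -158.4] 0.0062
z60 [330.94682081 223.03468208] 865 547 -183 80.1 50.3 10.7 mean [ 546.4 -182.8] 0.0595
z>90 [298.82352941 178.39705882] 68 635 -111 16.6 17.0 64.4 mean [ 634.3 -110.5] 0.1023
rail [320.86363636 185.62121212] 66 633 -164 17.3 32.7 10.5 mean [ 632.7 -164.5] 0.0268
rail [335.82857143 190.88571429] 70 619 -200 62.8 13.0 20.6 mean [ 621.8 -198.3] 0.0243
rail [310.93859649 203.13157895] 114 590 -144 94.0 10.1 10.8 mean [ 593.3 -142.8] 0.0244
rail [318.19117647 238.04411765] 68 516 -160 52.7 8.9 11.2 mean [ 515.8 -159.3] 0.0239
z35 [320.09375    177.97395833] 192 648 -162 18.5 65.6 12.5 mean [ 648.7 -162. ] 0.0338
```

View pics/crop.png

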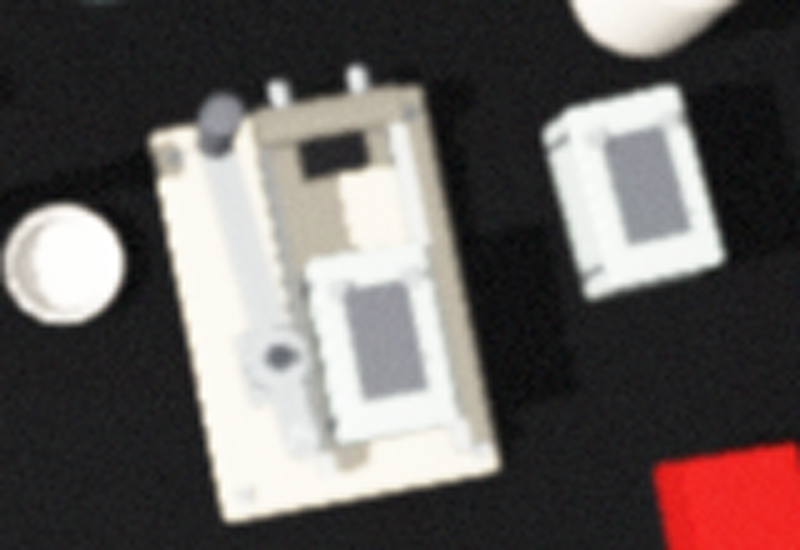

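The crop confirms that the white block with the grey label in the channel, crop (385,350), is the cassette. The lever is open, with its pivot at crop (280,357) and grip at (218,120). The jaw tip at (305,435) lies left of the cassette's rear. Next I need the bystanders in dock coordinates to check clearance.

```bash
cat >> h.py <<'E'
yaw=np.deg2rad(10.8);D=np.array([np.cos(yaw),np.sin(yaw)]);N=np.array([-D[1],D[0]])
O=np.array([.5465,-.183])+.007*D
def dock(p): q=np.asarray(p)[...,:2]-O; return np.stack([q@D,q@N],-1)
def world(x,y): return O+np.multiply(x,D)+np.multiply(y,N)
E
python3 - <<'E'
from h import *
for f in("top0","scene0"):
    c=dict(np.load(f"pics/{f}.npz"));P=cloud(c);Z=P[...,2];q=dock(P)
    near=(np.abs(q)<.35).all(-1)
    n,l,s,ce=cv2.connectedComponentsWithStats((near&(Z>.05)).astype(np.uint8))
    for i in range(1,n):
        if s[i,4]>25:
            m=l==i;print(f,s[i,4],"dock min",(np.nanpercentile(q[m],2,0)*1000).round(),"max",(np.nanpercentile(q[m],98,0)*1000).round(),"ztop",np.percentile(Z[m],99).round(3),"px",ce[i].round())
E
```

```text
top0 2288 dock min [ 297. -317.] max [ 349. -207.] ztop 0.189 px [425.  45.]
top0 4655 dock min [ 295. -151.] max [349. 126.] ztop 0.186 px [320.  61.]
top0 215 dock min [ 297. -350.] max [ 329. -347.] ztop 0.121 px [462.  51.]
top0 421 dock min [202. -22.] max [240.  17.] ztop 0.162 px [314. 118.]
top0 406 dock min [167.  51.] max [236. 118.] ztop 0.087 px [276. 131.]
top0 425 dock min [158. -97.] max [197. -58.] ztop 0.162 px [351. 132.]
top0 927 dock min [ 106. -177.] max [ 162. -124.] ztop 0.161 px [391. 144.]
top0 614 dock min [   4. -148.] max [  78. -101.] ztop 0.057 px [383. 192.]
top0 92 dock min [85. 46.] max [102.  63.] ztop 0.107 px [298. 180.]
top0 210 dock min [ 67. 211.] max [ 93. 240.] ztop 0.147 px [220. 200.]
top0 879 dock min [-45. -24.] max [32. 24.] ztop 0.065 px [331. 223.]
top0 674 dock min [-157. -165.] max [ -82. -118.] ztop 0.057 px [405. 264.]
top0 710 dock min [-209.  -49.] max [-133.    3.] ztop 0.057 px [356. 298.]
top0 731 dock min [-193.   72.] max [-119.  135.] ztop 0.057 px [296. 301.]
scene0 482 dock min [-350.  235.] max [-339.  290.] ztop 0.329 px
[... 296 characters left out ...]
top 0.146 px [355. 209.]
scene0 652 dock min [-154. -168.] max [ -79. -121.] ztop 0.056 px [140. 213.]
scene0 890 dock min [-41. -27.] max [36. 21.] ztop 0.064 px [226. 227.]
scene0 27 dock min [-12.  38.] max [ 4. 48.] ztop 0.053 px [248. 221.]
scene0 271 dock min [91. 44.] max [105.  60.] ztop 0.106 px [272. 245.]
scene0 3294 dock min [  10. -184.] max [ 170. -107.] ztop 0.161 px [157. 293.]
scene0 1243 dock min [171.  48.] max [238. 115.] ztop 0.086 px [315. 288.]
scene0 1069 dock min [ 170. -100.] max [201. -61.] ztop 0.162 px [212. 308.]
scene0 1065 dock min [211. -25.] max [245.  14.] ztop 0.163 px [269. 313.]
scene0 3440 dock min [ 303. -158.] max [349.  88.] ztop 0.194 px [228. 384.]
```

play_rows:
  commands:
    - [[0.03,0.04,0,0,0,-0.1,1],[0.06,0.08,0,0,0,-0.1,1],[0.09,0.12,0,0,0,-0.1,1],[0.12,0.16,0,0,0,-0.1,1],[0.15,0.2,0,0,0,-0.1,1]]

```text
time_s: 0.6
tcp_pos: [0.3292, -0.3971, 0.2222]
ee_rot: [[-0.982, -0.188, -0.0], [-0.188, 0.982, 0.0], [0.0, 0.0, -1.0]]
wrist_force: [0.1, 0.3, 0.2]
gripper_width: 0.63
```

play_rows:
  commands:
    - [[0.03,0.04,0,0,0,0,1],[0.06,0.08,0,0,0,0,1],[0.09,0.12,0,0,0,0,1],[0.12,0.16,0,0,0,0,1],[0.15,0.2,0,0,0,0,1]]

```text
time_s: 1.1
tcp_pos: [0.4792, -0.1969, 0.2224]
ee_rot: [[-0.982, -0.189, -0.0], [-0.189, 0.982, 0.0], [0.0, 0.0, -1.0]]
wrist_force: [0.7, -1.1, -0.3]
gripper_width: 0.166
```

play_rows:
  commands:
    - [[0.002,0,-0.03,0,0,0,1],[0.002,0,-0.06,0,0,0,1],[0.002,0,-0.08,0,0,0,1],[0.002,0,-0.08,0,0,0,1],[0.002,0,-0.08,0,0,0,1]]

```text
time_s: 1.6
tcp_pos: [0.4808, -0.1991, 0.1428]
ee_rot: [[-0.982, -0.189, -0.0], [-0.189, 0.982, -0.0], [0.001, -0.0, -1.0]]
wrist_force: [0.4, 0.8, 0.7]
gripper_width: 0.006
```

```bash
python3 - <<'E'
from station import r
from h import *
s=r.sense();p=s["tcp_pos"];print(p,dock(p),np.degrees(np.arctan2(s["ee_rot"][1,1],s["ee_rot"][0,1])),s["wrist_force"],s["gripper_width"],s["joints"],s["time_s"])
E
```

```text
[ 0.48077403 -0.19910313  0.14277023] [-0.07457921 -0.00350208] 100.8926927064815 [0.42092879 0.83079426 0.69489291] 0.006184806666620636 [-4.59501978e+00  1.62723992e+01 -2.07053848e+01  3.44640460e-02
 -5.30462902e+01 -7.45330174e+01] 1.6
```

play_rows:
  commands:
    - [[0,0,-0.03,0,0,0,1],[0,0,-0.06,0,0,0,1],[0,0,-0.08,0,0,0,1],[0,0,-0.098,0,0,0,1],[0,0,-0.098,0,0,0,1]]

```text
time_s: 2.1
tcp_pos: [0.4801, -0.199, 0.0439]
ee_rot: [[-0.982, -0.188, -0.002], [-0.188, 0.982, 0.0], [0.002, 0.001, -1.0]]
wrist_force: [-0.5, 0.1, 0.8]
gripper_width: 0.006
```

play_rows:
  commands:
    - [[0.004,0.001,0,0,0,0,1],[0.008,0.0015,0,0,0,0,1],[0.012,0.0025,0,0,0,0,1],[0.016,0.003,0,0,0,0,1],[0.02,0.004,0,0,0,0,1]]

```text
time_s: 2.6
tcp_pos: [0.5004, -0.1949, 0.0449]
ee_rot: [[-0.982, -0.189, -0.001], [-0.189, 0.982, 0.0], [0.001, 0.0, -1.0]]
wrist_force: [-2.4, -0.1, 0.9]
gripper_width: 0.006
```

play_rows:
  commands:
    - [[0.003,0.0005,0,0,0,0,1],[0.006,0.001,0,0,0,0,1],[0.009,0.0015,0,0,0,0,1],[0.012,0.0025,0,0,0,0,1],[0.015,0.003,0,0,0,0,1]]

```text
time_s: 3.1
tcp_pos: [0.5158, -0.1918, 0.0444]
ee_rot: [[-0.982, -0.189, -0.0], [-0.189, 0.982, 0.0], [0.0, 0.0, -1.0]]
wrist_force: [-1.4, 0.6, 0.6]
gripper_width: 0.005
```

play_rows:
  commands:
    - [[0.003,0.0005,0,0,0,0,1],[0.006,0.001,0,0,0,0,1],[0.009,0.0015,0,0,0,0,1],[0.012,0.0025,0,0,0,0,1],[0.015,0.003,0,0,0,0,1]]

```text
time_s: 3.6
tcp_pos: [0.5309, -0.1888, 0.0445]
ee_rot: [[-0.982, -0.189, 0.0], [-0.189, 0.982, 0.0], [-0.0, 0.0, -1.0]]
wrist_force: [-1.0, -0.5, 0.0]
gripper_width: -0.001
```

play_rows:
  commands:
    - [[0.001,0.0002,0,0,0,0,1],[0.002,0.0004,0,0,0,0,1],[0.003,0.0006,0,0,0,0,1],[0.004,0.0008,0,0,0,0,1],[0.004,0.0008,0,0,0,0,1]]

```text
time_s: 4.1
tcp_pos: [0.5348, -0.1881, 0.0446]
ee_rot: [[-0.982, -0.189, 0.0], [-0.189, 0.982, 0.0], [-0.0, -0.0, -1.0]]
wrist_force: [-0.5, -0.1, -1.0]
gripper_width: 0.005
```

```bash
python3 - <<'E'
from station import r
from h import *
s=r.sense();p=s["tcp_pos"];print(p,dock(p),s["wrist_force"],s["time_s"])
c=r.capture("top");P=cloud(c);Z=P[...,2];q=dock(P)
crop(c,(255,145,415,255),"pics/crop2.png",5)
m=(Z>.054)&(Z<.066)&(np.abs(q[...,1])<.035)&(q[...,0]>-.03)&(q[...,0]<.085)
print(np.percentile(q[m],[2,98],0)*1000)
E
```

```text
[ 0.53483464 -0.18808163  0.04455105] [-0.01941094 -0.00280575] [-0.4777224  -0.11480874 -0.97878074] 4.1
[[ 71.03147473 -21.70060871]
 [ 71.03147473 -21.70060871]]
```

View pics/crop2.png

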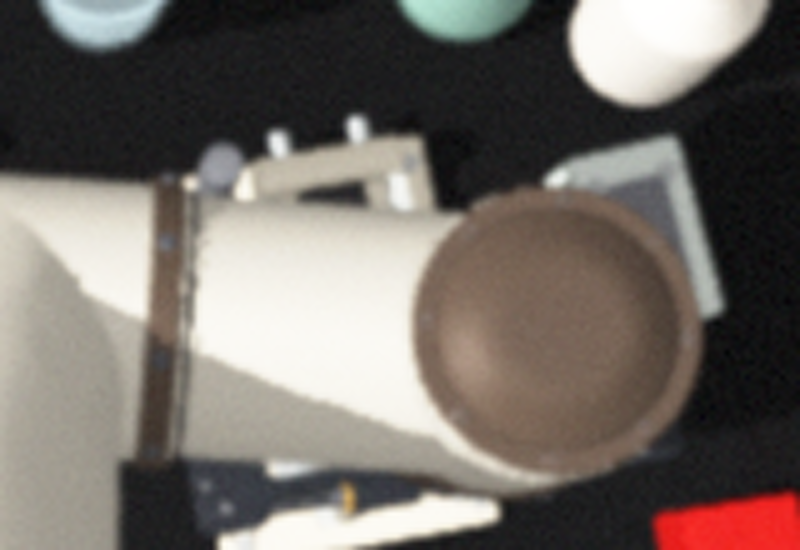

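The arm hides the dock in the top view; only the pad end at crop (330,195) still shows. I'll go by feel.

play_rows:
  commands:
    - [[0.001,0.0002,0,0,0,0,1],[0.002,0.0004,0,0,0,0,1],[0.003,0.0006,0,0,0,0,1],[0.003,0.0006,0,0,0,0,1]]

```text
time_s: 4.55
tcp_pos: [0.5369, -0.1876, 0.0446]
ee_rot: [[-0.982, -0.189, -0.002], [-0.189, 0.982, -0.0], [0.002, 0.0, -1.0]]
wrist_force: [-3.4, -0.8, 2.7]
gripper_width: 0.006
```

play_rows:
  commands:
    - [[0.001,0.0002,0,0,0,0,1],[0.002,0.0004,0,0,0,0,1],[0.002,0.0004,0,0,0,0,1]]

```text
time_s: 4.85
tcp_pos: [0.5391, -0.1872, 0.0445]
ee_rot: [[-0.982, -0.189, -0.001], [-0.189, 0.982, -0.0], [0.001, 0.0, -1.0]]
wrist_force: [-4.6, -2.9, 3.3]
gripper_width: 0.005
```

```bash
python3 - <<'E'
from station import r
from h import *
s=r.sense();p=s["tcp_pos"];print(p,dock(p),s["wrist_force"],s["time_s"])
c=r.capture("scene");P=cloud(c);Z=P[...,2];q=dock(P)
crop(c,(180,150,340,270),"pics/crop3.png",5)
m=(Z>.054)&(Z<.066)&(np.abs(q[...,1])<.035)&(q[...,0]>-.03)&(q[...,0]<.085)
print(m.sum(),np.percentile(q[m],[2,98],0)*1000)
E
```

```text
[ 0.53910737 -0.18722743  0.04454777] [-0.01505383 -0.00276731] [-4.55115517 -2.86144415  3.28759845] 4.85
973 [[ -4.41060319 -26.56759385]
 [ 77.20084041  21.51612206]]
```

View pics/crop3.png

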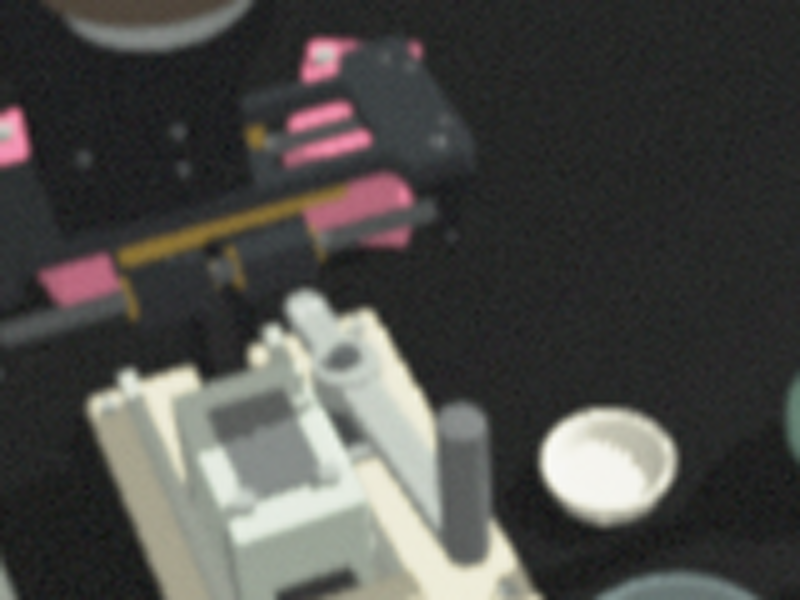

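The cassette sits in the channel with its near-pad end at crop (300,590), and the fingers are behind it at (220,350). The lever is untouched, with its grip at (465,480). Force is now about 5 N, so the cassette is on the pad. I'll back off, lift and go to the lever.

play_rows:
  commands:
    - [[-0.003,-0.0006,0,0,0,0,1],[-0.006,-0.0012,0,0,0,0,1],[-0.012,-0.0024,0,0,0,0,1],[-0.02,-0.004,0.01,0,0,0,1],[-0.03,-0.006,0.04,0,0,0,1]]

```text
time_s: 5.4
tcp_pos: [0.5074, -0.1928, 0.0829]
ee_rot: [[-0.982, -0.188, -0.005], [-0.188, 0.982, 0.001], [0.005, 0.002, -1.0]]
wrist_force: [0.2, 0.1, 0.2]
gripper_width: 0.005
```

play_rows:
  commands:
    - [[0,0,0.03,0,0,0.02,1],[0,0,0.06,0,0,0.04,1],[0.025,0.005,0.07,0,0,0.06,1],[0.055,0.012,0.07,0,0,0.08,1],[0.085,0.02,0.07,0,0,0.1,1]]

```text
time_s: 5.9
tcp_pos: [0.5956, -0.1732, 0.1568]
ee_rot: [[-0.958, -0.286, 0.004], [-0.286, 0.958, -0.0], [-0.004, -0.001, -1.0]]
wrist_force: [0.3, -0.1, -0.2]
gripper_width: 0.004
```

play_rows:
  commands:
    - [[0.025,0.014,0,0,0,0,1],[0.05,0.028,0,0,0,0,1],[0.05,0.028,0,0,0,0,1]]

```text
time_s: 6.2
tcp_pos: [0.6471, -0.1437, 0.1548]
ee_rot: [[-0.958, -0.288, 0.003], [-0.288, 0.958, -0.0], [-0.002, -0.001, -1.0]]
wrist_force: [-0.9, -0.2, -0.7]
gripper_width: 0.008
```

```bash
python3 - <<'E'
from station import r
from h import *
s=r.sense();p=s["tcp_pos"];print(p,dock(p),s["wrist_force"],s["time_s"],s["joints"].round())
c=r.capture("scene");P=cloud(c);Z=P[...,2];q=dock(P)
m=(Z>.054)&(Z<.066)&(np.abs(q[...,1])<.035)&(q[...,0]>-.03)&(q[...,0]<.085)
print(m.sum(),np.percentile(q[m],[2,98],0)*1000)
crop(c,(180,130,340,250),"pics/crop4.png",5)
E
```

```text
[ 0.64713191 -0.14365665  0.15477421] [0.09922166 0.01978993] [-0.89288422 -0.16355668 -0.71335433] 6.2 [  1.  28.   1.   0. -62. -75.]
937 [[ -2.62319835 -26.79452654]
 [ 75.02974881  21.31625183]]
```

View pics/crop4.png

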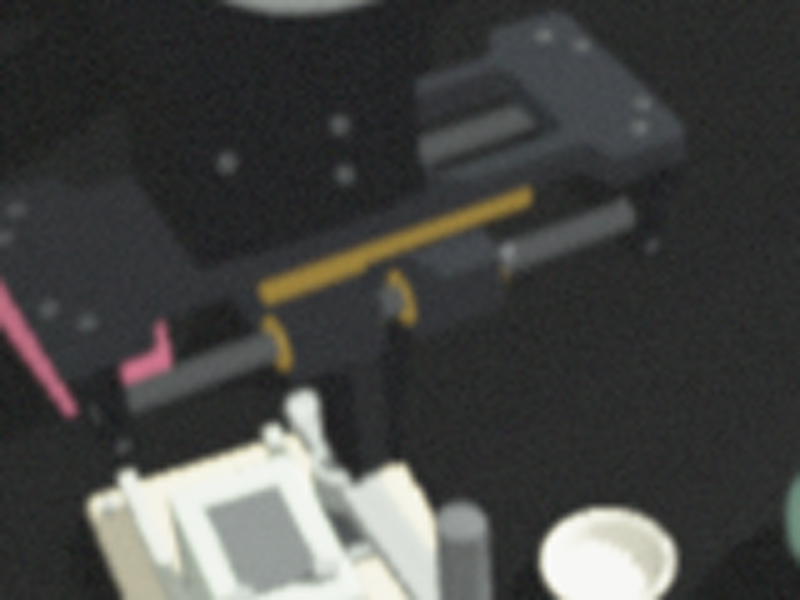

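The cassette stayed put after release (crop (270,540)), about 2 mm back from the pushed position. The grip is at (462,545), still open, with the fingers above and to its right. I'll go down beside the grip and touch it.

play_rows:
  commands:
    - [[-0.003,0,-0.025,0,0,0,1],[-0.003,0,-0.05,0,0,0,1],[-0.003,0,-0.07,0,0,0,1],[-0.003,0,-0.075,0,0,0,1],[-0.003,0,-0.075,0,0,0,1]]

```text
time_s: 6.75
tcp_pos: [0.6408, -0.1456, 0.0795]
ee_rot: [[-0.958, -0.285, -0.001], [-0.285, 0.958, -0.0], [0.001, 0.0, -1.0]]
wrist_force: [0.1, -0.2, 0.3]
gripper_width: 0.001
```

play_rows:
  commands:
    - [[-0.0006,0.002,0,0,0,0,1],[-0.0012,0.004,0,0,0,0,1],[-0.0018,0.006,0,0,0,0,1],[-0.0024,0.008,0,0,0,0,1],[-0.003,0.01,0,0,0,0,1]]

```text
time_s: 7.25
tcp_pos: [0.6387, -0.1348, 0.0799]
ee_rot: [[-0.958, -0.286, 0.001], [-0.286, 0.958, 0.0], [-0.001, -0.0, -1.0]]
wrist_force: [-0.9, 0.2, 0.3]
gripper_width: 0.007
```

play_rows:
  commands:
    - [[-0.0003,0.001,0,0,0,0,1],[-0.0006,0.002,0,0,0,0,1],[-0.0009,0.003,0,0,0,0,1],[-0.0012,0.004,0,0,0,0,1],[-0.0015,0.005,0,0,0,0,1]]

```text
time_s: 7.75
tcp_pos: [0.6374, -0.1309, 0.0795]
ee_rot: [[-0.958, -0.286, 0.001], [-0.286, 0.958, -0.001], [-0.0, -0.001, -1.0]]
wrist_force: [1.2, -3.9, -0.1]
gripper_width: 0.003
```

```bash
cat > st.py <<'E'
from station import r
from h import *
s=r.sense();p=s["tcp_pos"];d=dock(p);R=s["ee_rot"];print(p.round(4),(d*1000).round(1),s["wrist_force"].round(1),s["time_s"],"yaw-dock",np.degrees(np.arctan2(R[1,1],R[0,1])-yaw).round(1)-90)
v=d-np.array([-.007,.045]);rr=np.hypot(*v);th=np.arctan2(v[1],v[0])
print("r",rr,"lever theta est",np.degrees(th+np.arcsin(.024/rr)))
t=R[:2,1];f=s["wrist_force"][:2];print("push",-(f@t),"side",f@R[:2,0])
E
python3 st.py
```

```text
[ 0.6374 -0.1309  0.0795] [92.1 34.2] [ 1.2 -3.9 -0.1] 7.75 yaw-dock 5.799999999999997
r 0.09964065053802995 lever theta est 7.7068204612617155
push 4.077313461020789 side -0.00484126946690823
```

```bash
cat > arc.py <<'E'
import sys
from h import *
def arc(v,step,n,calls,phi=0):
    R=lambda a:np.array([[np.cos(a),-np.sin(a)],[np.sin(a),np.cos(a)]])
    for c in range(calls):
        a0=np.radians(c*n*step)
        for i in range(1,n+1):
            a=a0+np.radians(i*step);print(c,((R(a)-R(a0))@v).round(4),np.radians(i*step).round(3))
v=np.array(eval(sys.argv[1]));arc(v,float(sys.argv[2]),5,int(sys.argv[3]))
E
python3 arc.py "[.0993,.0079]" 3 4
```

```text
0 [-0.0005  0.0052] 0.052
0 [-0.0014  0.0103] 0.105
0 [-0.0025  0.0154] 0.157
0 [-0.0038  0.0205] 0.209
0 [-0.0054  0.0254] 0.262
1 [-0.0019  0.0049] 0.052
1 [-0.004   0.0096] 0.105
1 [-0.0064  0.0143] 0.157
1 [-0.009   0.0188] 0.209
1 [-0.0118  0.0232] 0.262
2 [-0.0031  0.0042] 0.052
2 [-0.0064  0.0083] 0.105
2 [-0.0098  0.0121] 0.157
2 [-0.0135  0.0158] 0.209
2 [-0.0174  0.0193] 0.262
3 [-0.0041  0.0033] 0.052
3 [-0.0083  0.0063] 0.105
3 [-0.0127  0.0092] 0.157
3 [-0.0172  0.0118] 0.209
3 [-0.0218  0.0141] 0.262
```

play_rows:
  commands:
    - [[-0.0005,0.005,0,0,0,0.052,1],[-0.0014,0.0103,0,0,0,0.105,1],[-0.0025,0.0154,0,0,0,0.157,1],[-0.0038,0.0205,0,0,0,0.209,1],[-0.0054,0.0254,0,0,0,0.262,1]]

```text
time_s: 8.25
tcp_pos: [0.6316, -0.1056, 0.0795]
ee_rot: [[-0.851, -0.526, -0.0], [-0.526, 0.851, -0.001], [0.001, -0.001, -1.0]]
wrist_force: [0.5, -4.1, -0.8]
gripper_width: 0.005
```

```bash
python3 st.py
```

```text
[ 0.6316 -0.1056  0.0795] [91.1 60.1] [ 0.5 -4.1 -0.8] 8.25 yaw-dock 20.900000000000006
r 0.09925307541760639 lever theta est 22.739342542862573
push 3.7489704725429314 side 1.745485409037841
```

Smooth, about 4 N. Continuing.

play_rows:
  commands:
    - [[-0.0019,0.0049,0,0,0,0.052,1],[-0.004,0.0096,0,0,0,0.105,1],[-0.0064,0.0143,0,0,0,0.157,1],[-0.009,0.0188,0,0,0,0.209,1],[-0.0118,0.0232,0,0,0,0.262,1]]

```text
time_s: 8.75
tcp_pos: [0.6202, -0.0824, 0.0798]
ee_rot: [[-0.685, -0.728, 0.001], [-0.728, 0.685, -0.001], [0.0, -0.001, -1.0]]
wrist_force: [1.5, -5.0, 0.4]
gripper_width: 0.006
```

play_rows:
  commands:
    - [[-0.0031,0.0042,0,0,0,0.052,1],[-0.0064,0.0083,0,0,0,0.105,1],[-0.0098,0.0121,0,0,0,0.157,1],[-0.0135,0.0158,0,0,0,0.209,1],[-0.0174,0.0193,0,0,0,0.262,1]]

```text
time_s: 9.25
tcp_pos: [0.6036, -0.0629, 0.0802]
ee_rot: [[-0.473, -0.881, 0.003], [-0.881, 0.473, -0.001], [-0.0, -0.003, -1.0]]
wrist_force: [1.9, -4.1, 0.3]
gripper_width: 0.004
```

```bash
python3 st.py; python3 arc.py "[.0595,.0793]" 1.8 4
```

```text
[ 0.6036 -0.0629  0.0802] [ 71.6 107.3] [ 1.9 -4.1  0.3] 9.25 yaw-dock 51.0
r 0.10029548677422313 lever theta est 52.2310727989861
push 3.5656520550905 side 2.726635520635811
0 [-0.0025  0.0018] 0.031
0 [-0.0051  0.0036] 0.063
0 [-0.0077  0.0052] 0.094
0 [-0.0104  0.0068] 0.126
0 [-0.0131  0.0083] 0.157
1 [-0.0028  0.0014] 0.031
1 [-0.0056  0.0027] 0.063
1 [-0.0085  0.004 ] 0.094
1 [-0.0113  0.0051] 0.126
1 [-0.0143  0.0062] 0.157
2 [-0.003  0.001] 0.031
2 [-0.006   0.0018] 0.063
2 [-0.009   0.0026] 0.094
2 [-0.012   0.0033] 0.126
2 [-0.0151  0.0039] 0.157
3 [-0.0031  0.0005] 0.031
3 [-0.0062  0.0009] 0.063
3 [-0.0093  0.0012] 0.094
3 [-0.0124  0.0014] 0.126
3 [-0.0155  0.0015] 0.157
```

play_rows:
  commands:
    - [[-0.0024,0.002,0,0,0,0.031,1],[-0.0049,0.0039,0,0,0,0.063,1],[-0.0075,0.0058,0,0,0,0.094,1],[-0.01,0.0076,0,0,0,0.126,1],[-0.0127,0.0093,0,0,0,0.157,1]]

```text
time_s: 9.75
tcp_pos: [0.5902, -0.0528, 0.08]
ee_rot: [[-0.329, -0.944, 0.001], [-0.944, 0.329, -0.0], [-0.0, -0.001, -1.0]]
wrist_force: [2.5, -3.8, 2.1]
gripper_width: 0.002
```

play_rows:
  commands:
    - [[-0.0027,0.0016,0,0,0,0.031,1],[-0.0054,0.0031,0,0,0,0.063,1],[-0.0082,0.0046,0,0,0,0.094,1],[-0.0111,0.0059,0,0,0,0.126,1],[-0.014,0.0072,0,0,0,0.157,1]]

```text
time_s: 10.25
tcp_pos: [0.5761, -0.0455, 0.0798]
ee_rot: [[-0.177, -0.984, 0.001], [-0.984, 0.177, 0.0], [-0.0, -0.001, -1.0]]
wrist_force: [4.4, -4.3, 1.9]
gripper_width: 0.012
```

```bash
python3 st.py
```

```text
[ 0.5761 -0.0455  0.0798] [ 47.9 129.5] [ 4.4 -4.3  1.9] 10.25 yaw-dock 69.0
r 0.10073166091315185 lever theta est 70.77596390075215
push 5.121932224815517 side 3.494596610390818
```

play_rows:
  commands:
    - [[-0.0029,0.0008,0,0,0,0.031,1],[-0.0059,0.0016,0,0,0,0.063,1],[-0.0089,0.0023,0,0,0,0.094,1],[-0.0119,0.0029,0,0,0,0.126,1],[-0.0149,0.0034,0,0,0,0.157,1]]

```text
time_s: 10.75
tcp_pos: [0.562, -0.0414, 0.0798]
ee_rot: [[-0.021, -1.0, 0.003], [-1.0, 0.021, 0.001], [-0.001, -0.003, -1.0]]
wrist_force: [5.2, -1.9, 0.7]
gripper_width: 0.005
```

```bash
python3 st.py
```

```text
[ 0.562  -0.0414  0.0798] [ 34.8 136.2] [ 5.2 -1.9  0.7] 10.75 yaw-dock 78.0
r 0.1003057241303453 lever theta est 79.22617284591064
push 5.237569585003584 side 1.8326955903839879
```

play_rows:
  commands:
    - [[-0.001,0.0002,0,0,0,0.01,1],[-0.002,0.0003,0,0,0,0.02,1],[-0.003,0.0004,0,0,0,0.03,1],[-0.004,0.0006,0,0,0,0.04,1],[-0.005,0.0008,0,0,0,0.05,1]]

```text
time_s: 11.25
tcp_pos: [0.5569, -0.0406, 0.0798]
ee_rot: [[0.027, -1.0, 0.002], [-1.0, -0.027, 0.001], [-0.001, -0.002, -1.0]]
wrist_force: [5.3, 2.0, 2.3]
gripper_width: 0.006
```

play_rows:
  commands:
    - [[-0.001,0.0001,0,0,0,0.01,1],[-0.002,0.0002,0,0,0,0.02,1],[-0.003,0.0003,0,0,0,0.03,1],[-0.004,0.0004,0,0,0,0.04,1]]

```text
time_s: 11.65
tcp_pos: [0.553, -0.0401, 0.0798]
ee_rot: [[0.067, -0.998, 0.003], [-0.998, -0.067, 0.001], [-0.001, -0.003, -1.0]]
wrist_force: [5.4, 1.9, 2.5]
gripper_width: 0.004
```

```bash
python3 st.py
```

```text
[ 0.553  -0.0401  0.0798] [ 26.1 139.2] [5.4 1.9 2.5] 11.65 yaw-dock -277.0
r 0.09980773277239444 lever theta est 84.5335352594061
push 5.495927568726913 side -1.5250105229511122
```

play_rows:
  commands:
    - [[-0.001,0.0001,0,0,0,0.01,1],[-0.002,0.0002,0,0,0,0.02,1],[-0.003,0.0002,0,0,0,0.03,1]]

```text
time_s: 11.95
tcp_pos: [0.55, -0.0398, 0.0798]
ee_rot: [[0.097, -0.995, 0.003], [-0.995, -0.097, 0.001], [-0.001, -0.003, -1.0]]
wrist_force: [5.4, 2.1, 1.2]
gripper_width: 0.008
```

play_rows:
  commands:
    - [[-0.001,0.0001,0,0,0,0.01,1],[-0.002,0.0002,0,0,0,0.02,1]]

```text
time_s: 12.15
tcp_pos: [0.548, -0.0396, 0.0798]
ee_rot: [[0.117, -0.993, 0.003], [-0.993, -0.117, 0.001], [-0.001, -0.003, -1.0]]
wrist_force: [4.5, 1.9, 2.2]
gripper_width: 0.009
```

play_rows:
  commands:
    - [[-0.001,0.0001,0,0,0,0.01,1],[-0.002,0.0001,0,0,0,0.02,1]]

```text
time_s: 12.35
tcp_pos: [0.546, -0.0395, 0.0798]
ee_rot: [[0.137, -0.991, 0.003], [-0.991, -0.137, 0.001], [-0.001, -0.003, -1.0]]
wrist_force: [5.3, 2.0, 1.0]
gripper_width: 0.006
```

play_rows:
  commands:
    - [[-0.001,-0.0001,0,0,0,0.01,1],[-0.002,-0.0002,0,0,0,0.02,1]]

```text
time_s: 12.55
tcp_pos: [0.5441, -0.0394, 0.0798]
ee_rot: [[0.156, -0.988, 0.003], [-0.988, -0.156, 0.002], [-0.001, -0.003, -1.0]]
wrist_force: [4.7, 3.2, 0.9]
gripper_width: 0.005
```

play_rows:
  commands:
    - [[-0.001,-0.0001,0,0,0,0.01,1],[-0.002,-0.0002,0,0,0,0.02,1]]

```text
time_s: 12.75
tcp_pos: [0.5422, -0.0395, 0.0798]
ee_rot: [[0.176, -0.984, 0.003], [-0.984, -0.176, 0.002], [-0.001, -0.003, -1.0]]
wrist_force: [5.3, 4.6, 1.6]
gripper_width: 0.006
```

play_rows:
  commands:
    - [[-0.001,-0.0001,0,0,0,0.01,1],[-0.002,-0.0002,0,0,0,0.02,1]]

```text
time_s: 12.95
tcp_pos: [0.5403, -0.0394, 0.0799]
ee_rot: [[0.196, -0.981, 0.004], [-0.981, -0.196, 0.002], [-0.002, -0.004, -1.0]]
wrist_force: [5.0, 4.6, 1.8]
gripper_width: 0.003
```

play_rows:
  commands:
    - [[-0.001,0.0001,0,0,0,0.01,1],[-0.002,0.0002,0,0,0,0.02,1]]

```text
time_s: 13.15
tcp_pos: [0.5387, -0.0393, 0.0799]
ee_rot: [[0.215, -0.976, 0.004], [-0.977, -0.215, 0.002], [-0.001, -0.005, -1.0]]
wrist_force: [5.7, 3.2, 0.3]
gripper_width: 0.006
```

play_rows:
  commands:
    - [[-0.001,0.0001,0,0,0,0.01,1],[-0.002,0.0002,0,0,0,0.02,1]]

```text
time_s: 13.35
tcp_pos: [0.5368, -0.0393, 0.0799]
ee_rot: [[0.235, -0.972, 0.004], [-0.972, -0.235, 0.002], [-0.001, -0.005, -1.0]]
wrist_force: [6.2, 2.8, 0.8]
gripper_width: 0.006
```

```bash
python3 st.py
```

```text
[ 0.5368 -0.0393  0.0799] [ 10.4 143. ] [6.2 2.8 0.8] 13.35 yaw-dock -267.2
r 0.09951111895691807 lever theta est 93.906623340167
push 6.632543333539094 side -1.2475941995721314
```

Force is starting to rise. Continuing without further turning.

play_rows:
  commands:
    - [[-0.001,-0.0001,0,0,0,0,1],[-0.001,-0.0001,0,0,0,0,1]]

```text
time_s: 13.55
tcp_pos: [0.5356, -0.0395, 0.0799]
ee_rot: [[0.235, -0.972, 0.004], [-0.972, -0.235, 0.002], [-0.001, -0.004, -1.0]]
wrist_force: [6.1, 2.8, 0.4]
gripper_width: 0.004
```

play_rows:
  commands:
    - [[-0.001,-0.0001,0,0,0,0,1],[-0.001,-0.0001,0,0,0,0,1]]

```text
time_s: 13.75
tcp_pos: [0.535, -0.0395, 0.0799]
ee_rot: [[0.235, -0.972, 0.005], [-0.972, -0.235, 0.002], [-0.001, -0.005, -1.0]]
wrist_force: [6.4, 3.2, 0.0]
gripper_width: 0.007
```

play_rows:
  commands:
    - [[-0.001,-0.0001,0,0,0,0,1],[-0.001,-0.0001,0,0,0,0,1]]

```text
time_s: 13.95
tcp_pos: [0.5349, -0.0395, 0.0801]
ee_rot: [[0.235, -0.972, 0.007], [-0.972, -0.235, 0.002], [-0.0, -0.007, -1.0]]
wrist_force: [7.6, 1.9, -1.5]
gripper_width: 0.007
```

play_rows:
  commands:
    - [[-0.001,-0.0002,0,0,0,0,1],[-0.001,-0.0002,0,0,0,0,1]]

```text
time_s: 14.15
tcp_pos: [0.5349, -0.0395, 0.0802]
ee_rot: [[0.235, -0.972, 0.009], [-0.972, -0.235, 0.003], [-0.0, -0.009, -1.0]]
wrist_force: [10.4, 2.1, -2.7]
gripper_width: 0.004
```

play_rows:
  commands:
    - [[-0.001,-0.0002,0,0,0,0,1],[-0.001,-0.0002,0,0,0,0,1]]

```text
time_s: 14.35
tcp_pos: [0.5348, -0.0395, 0.0802]
ee_rot: [[0.235, -0.972, 0.011], [-0.972, -0.235, 0.003], [-0.0, -0.011, -1.0]]
wrist_force: [11.8, 2.7, -3.9]
gripper_width: 0.005
```

```bash
python3 st.py
```

```text
[ 0.5348 -0.0395  0.0802] [  8.4 143.1] [11.8  2.7 -3.9] 14.35 yaw-dock -267.2
r 0.09934025293880272 lever theta est 95.0542675609703
push 12.140238178448884 side 0.16786956653075732
```

Firm stop at about 95° in dock terms. I'll push to about 15 N and hold.

play_rows:
  commands:
    - [[-0.001,-0.0002,0,0,0,0,1],[-0.001,-0.0002,0,0,0,0,1],[-0.001,-0.0002,0,0,0,0,1]]

```text
time_s: 14.65
tcp_pos: [0.5348, -0.0395, 0.0803]
ee_rot: [[0.235, -0.972, 0.013], [-0.972, -0.235, 0.003], [-0.0, -0.013, -1.0]]
wrist_force: [13.7, 1.9, -5.1]
gripper_width: 0.006
```

play_rows:
  commands:
    - [[-0.0005,0,0,0,0,0,1],[-0.0005,0,0,0,0,0,1],[-0.0005,0,0,0,0,0,1],[-0.0005,0,0,0,0,0,1],[-0.0005,0,0,0,0,0,1]]

```text
time_s: 15.15
tcp_pos: [0.5348, -0.0395, 0.0805]
ee_rot: [[0.236, -0.972, 0.014], [-0.972, -0.236, 0.003], [0.0, -0.014, -1.0]]
wrist_force: [13.8, 2.9, -4.8]
gripper_width: 0.003
```

play_rows:
  commands:
    - [[0,0,0,0,0,0,1],[0,0,0,0,0,0,1],[0,0,0,0,0,0,1],[0,0,0,0,0,0,1],[0,0,0,0,0,0,1]]

```text
time_s: 15.65
tcp_pos: [0.5347, -0.0395, 0.0804]
ee_rot: [[0.236, -0.972, 0.014], [-0.972, -0.236, 0.003], [0.0, -0.014, -1.0]]
wrist_force: [13.6, 1.7, -5.6]
gripper_width: 0.002
```

Held at about 14 N for over 1 s. Backing off along the push line, then lifting clear.

play_rows:
  commands:
    - [[0.004,0.0005,0,0,0,0,1],[0.008,0.001,0,0,0,0,1],[0.012,0.002,0,0,0,0,1],[0.02,0.004,0,0,0,0,1],[0.028,0.006,0,0,0,0,1]]

```text
time_s: 16.15
tcp_pos: [0.5557, -0.0358, 0.0789]
ee_rot: [[0.233, -0.972, -0.003], [-0.972, -0.233, -0.0], [-0.0, 0.003, -1.0]]
wrist_force: [-0.0, -0.4, 0.4]
gripper_width: 0.005
```

play_rows:
  commands:
    - [[0,0,0.03,0,0,0,1],[0,0,0.07,0,0,0,1],[0,0,0.12,0,0,0,1],[-0.03,0.02,0.15,0,0,0,1],[-0.07,0.05,0.15,0,0,0,1]]

```text
time_s: 16.65
tcp_pos: [0.4895, 0.0147, 0.2339]
ee_rot: [[0.231, -0.973, 0.009], [-0.973, -0.231, 0.002], [0.001, -0.009, -1.0]]
wrist_force: [0.5, 0.4, -0.4]
gripper_width: 0.005
```

play_rows:
  commands:
    - [[-0.03,0.04,0,0,0,0,1],[-0.06,0.08,0,0,0,0,1],[-0.08,0.12,0,0,0,0,1],[-0.08,0.16,0,0,0,0,1],[-0.08,0.2,0,0,0,0,1]]

```text
time_s: 17.15
tcp_pos: [0.4054, 0.2157, 0.23]
ee_rot: [[0.235, -0.972, -0.0], [-0.972, -0.235, 0.0], [-0.0, -0.0, -1.0]]
wrist_force: [1.9, -0.4, 0.1]
gripper_width: 0.003
```

```bash
python3 - <<'E'
from station import r
from h import *
for n in("top","scene"):
    c=r.capture(n);P=cloud(c);Z=P[...,2];q=dock(P)
    m=(Z>.054)&(Z<.066)&(np.abs(q[...,1])<.035)&(q[...,0]>-.03)&(q[...,0]<.1)
    print(n,m.sum(),np.percentile(q[m],[2,98],0)*1000)
    g=(Z>.09)&(Z<.115)&(np.abs(q[...,0])<.05)&(q[...,1]>.1)&(q[...,1]<.18);print("grip",g.sum(),q[g].mean(0)*1000)
    if n=="top":crop(c,(180,90,420,270),"pics/fin.png",3.3)
    else:cv2.imwrite("pics/fin2.png",cv2.resize(c["image"][...,::-1],(784,588)))
print(r.sense()["wrist_force"],r.sense()["time_s"])
E
```

```text
top 852 [[  4.46095584 -23.22272654]
 [ 81.21219774  24.99292154]]
grip 58 [-10.83977726 144.77857628]
scene 958 [[  7.91810681 -26.22750697]
 [ 85.01330158  22.03197427]]
grip 94 [ -5.76556931 141.18784237]
[ 0.63484551 -0.21259606 -1.15160036] 17.25
```

View pics/fin.png

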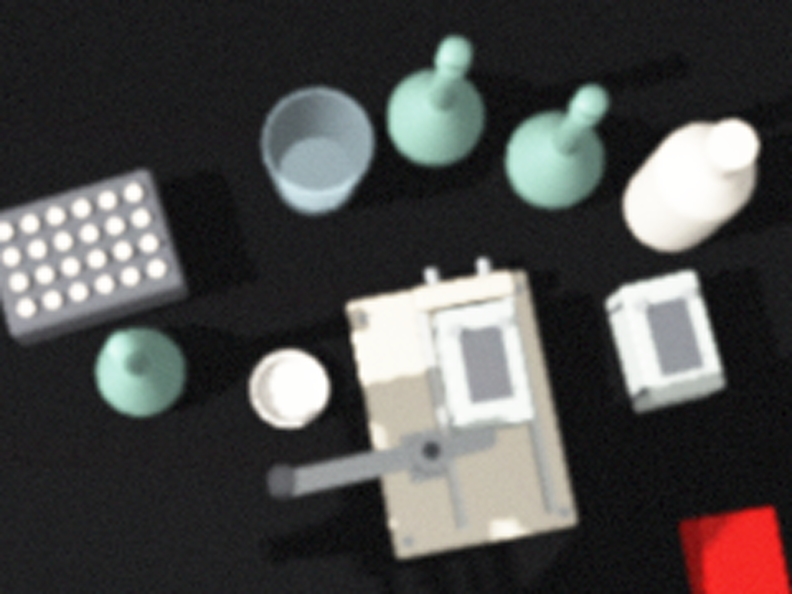

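View pics/fin2.png

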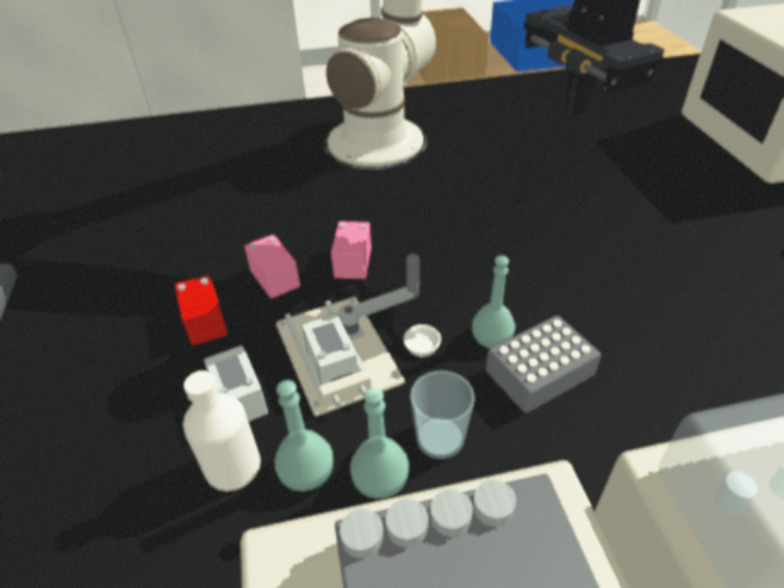

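The lever is closed, with its grip at top crop (283,480) and jaw behind the cassette at (480,440). The cassette is held forward on the pad at (485,365), and the bystanders look unmoved. Handing in.

```bash
python3 -c "
from station import r
print(r.finish_job())"
```

```text
the job is handed in; nothing more can be done
None
```

The cassette is clamped, the lever is closed on its end stop, and the job is handed in; the robot gave no verdict.

- **Cassette:** I slid it up the channel with shut fingers until it was on the pad, at about 5 N. After release it stayed on the pad.
- **Lever:** I pushed it round at about 4–7 N and met the stop about 95° from the channel direction. I then held it there at about 14 N (wrist force about 15 N) for at least 1 s. The highest force I read on the lever was about 15 N, but I only had readings at the end of each move.
- **Last checks:** After I backed off, both cameras showed the cassette centre at about dock x = 43–46 mm. The top view gave 43 mm. The scene camera gave 46 mm, just past the 38–45 mm clamped range; it read about 4 mm further forward than the top view all along. The lever had stayed closed with the robot touching nothing, about 17 s into the 64 s allowed.
- **Bystanders:** They looked unmoved in the final pictures, but I did not measure them again.

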